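Scrape the index fixture clean and hold its plunger open

TASK

Pick up the scraper block and wipe the three loose rail offcuts off the fixture's plate onto the bench with it, without touching them with the gripper. Then stand the scraper upright on the bench and let it go, and only then grip the knob of the index plunger, pull it up fully against its spring until the pin is clear of its seat hole, and finish while still holding it there. Leave the contactor and the tape roll where they are.

Things in the scene. Friction and masses are not known exactly. Their poses are not given: they have to be found in the camera images.
- fixture: fixed indexing fixture: plain metal plate, 140 mm in x, y -190 to +85 mm, top at z = 30 mm. Origin on the bench under the middle of the wiping area (x +-70, y -110 to +85 mm, bare but for the offcuts); at zero turn x points away from the robot, y left. At y = -130 mm an index bar (26 mm wide, along x, top z = 38 mm), over it a bracket (x +-22, y -185 to -105 mm, top z = 83 mm) with the plunger
- plunger (a joint): sprung index plunger in the bracket, sliding straight up: 0 = seated (pin 7 mm deep in the index bar's middle hole), 0.018 m = fully up against its stop, pin 11 mm clear of the hole; below 7 mm the pin is still in the hole. The spring pulls it back with 5 N at 0 rising to 11 N at the top, and it snaps home if let go
- knob_grip (a point): point on the axis of the black plunger knob where to grip it; rises with it, 116 mm above the bench when seated. Knob round, 25 mm in diameter from 13 mm below to 9 mm above this point, then a 32 mm rim up to 18 mm above. Below the knob a fixed sleeve 21 mm in diameter; its nut (26 mm) and the bracket top are 28 and 33 mm below this point when seated
- seat_hole (a point): mouth of the plunger's seat hole in the index bar, 38 mm above the bench, straight below the knob; it does not move
- scraper: loose scraper block standing upright on the bench, about 180 g: a grey foot 28 mm thick (x), 130 mm long (y), 20 mm high, and on it a wooden grip 22 mm thick (x), 100 mm long (y), from z = 20 to 64 mm. Origin at the centre of the underside of the foot, z up; alike from both sides
- chip0: steel offcut of small top-hat rail lying on the fixture's plate: 24 mm wide along its x, 12 mm long along its y, 9 mm high (channel open at the top), 15 g; may be turned any way; origin at the centre of its underside
- chip1: steel offcut of small top-hat rail lying on the fixture's plate: 24 mm wide along its x, 16 mm long along its y, 9 mm high (channel open at the top), 15 g; may be turned any way; origin at the centre of its underside
- chip2: steel offcut of small top-hat rail lying on the fixture's plate: 24 mm wide along its x, 20 mm long along its y, 9 mm high (channel open at the top), 15 g; may be turned any way; origin at the centre of its underside
- contactor: bystander: black contactor, 70 x 50 x 48 mm, loose on the bench; origin at the centre of its underside
- tape_roll: bystander: roll of black tape lying flat, 72 mm in diameter, 20 mm high, loose on the bench; origin at the centre of its underside

How it is judged:
By the outcome, as a careful person would: the job done as asked, in the order asked, and still so for the second after the job is handed in, while the arm keeps its last pose, push and grip.
It also fails if it takes over 58 s, if anything falls off the work surface, if the arm or the gripper's body presses on something with over 40 N, if the wrist force passes 120 N, or if a joint passes its speed limit or range.

ROBOT

A 6-joint arm with a two-finger parallel gripper is mounted at the origin on a cart in front of the work surface, level with it; the furniture and walls round the work are solid. World frame = base frame: x ahead of the robot, y to its left, z up, the work surface at z = 0. Lengths are in mm, angles in rad, forces in N, time in s.
With the tool pointing down it reaches from about 350 to 975 mm from the base axis. Payload 7.1 kg.
Tool frame: the origin (TCP) lies midway between the tips of the shut fingers; the grasp point (between the pads) lies 19 mm behind it (ctrl.hold_point_z is the distance from the TCP to the grasp point, in mm); x points along the fingers, y is the direction in which the jaws open and shut, and the axes are right-handed (so a half turn about x gives the same grasp; the last joint's range is limited). The gripper opens to 88 mm and grips with 3 to 60 N. Pads are 20 mm wide; open, the fingers measure 115 mm over their backs; the gripper's body (75 mm by 178 mm) begins 61 mm behind the grasp point.
Start: joints at [1.269, 0.423, 1.63, -0, 1.089, -0.019], TCP at [174.372, 600.166, 201.975] pointing down, gripper open.
Joint ranges: [-3, 3], [-0.9, 2.11], [0.09, 2.58], [-1.31, 4.45], [0.11, 2.69], [-2.54, 2.54]. Speed limits (rad/s): [2.39, 2.39, 3.01, 3.14, 3.14, 3.14].

INTERFACE

Orientations are given as a rotation vector (axis times angle).
In Python, from workcell import ctrl, get_image, calibration gives the robot as it stands.
- The arm moves only by the tool move_arm, never from a script. Its argument "rows" is a list of rows, each a list of 5 numbers: the shift along the world's x, y, z in mm, then the turn about the world's z in rad, then the closure, from -1 (fully open) to 1 (shut). In form: [[tx, ty, tz, roll, jaw], ...]. A call has 1 to 12 rows; each row is the pose to reach, as a shift and turn from the pose measured when the call began; what a row does not reach only later rows make up. A row lasts 1/8 s, in which the tool goes at most 62.5 mm and 10.7 degrees, less where a joint would pass 70% of its speed; a pose out of reach is approached as far as the arm can. A call with a gripper value outside its range is refused whole. The fingers move at their own pace and stop on an object; the grip force is fixed at half the most. Time passes only in rows, so rows that repeat a pose let the fingers close. It gives the time, the measured TCP pose, the force and the opening at its end, in the units of the state.
- ctrl.get_obs(): the state, without advancing time (a new reading comes with each control period).
- get_image(name): name is "scene" or "top" or "wrist"; returns the picture (480x640x3 uint8, blue, green, red); there is no depth.
- calibration(name): a dict with "fx", "fy", "cx", "cy" (pixels), "view" (4x4, takes a point from world to camera coordinates); the wrist camera has in their place "T_tool_cam" (4x4, takes a point from camera to tool coordinates, whose origin is the TCP and whose axes are the tool frame's). Camera axes: x right, y up, looking along -z (the intrinsics and any distortion apply to the point x, -y, -z); pixel columns grow to the right and rows downward; lengths in mm; the calibration is good to about 2 mm. A picture is of the moment at which its call begins: read the wrist's pose just before it. calibration takes no time and is no camera call.
- ctrl.close_job(): hands the job in, once; it reports no verdict.
The state is a dict: "t": time; "qpos": joint angles; "qvel": joint speeds; "joint_torque": joint torques, N m; "ee_pos": TCP position; "orientation": TCP orientation; "ft_force": force on the tool from outside, world axes, zero at the start; "moment": the same for the moment, N m; "width": finger opening in mm.
Only numpy, scipy, OpenCV 4.12 (cv2) and the standard library are available. Lean on these libraries where they do the work, as an engineer would, in place of code of your own. Each camera call takes 0.05 s, during which the arm holds its last target.

## Working session

There is one attempt and no reset: what is moved stays moved. The work goes in short steps, Python scripts to look and compute and a tool call to move; the robot and the scene stay as the last step left them, time stands still between calls to the robot, and variables do not carry over. Pictures are saved under pics/ and viewed, and the job is handed in when it is done.

Besides the shell and the picture viewer there is one more tool, called as name(argument=value, ...), one argument or row to a line, values as JSON. move_arm: Moves the arm, as the interface text tells. Its arguments: {"type":"object","properties":{"rows":{"type":"array"}},"required":["rows"]}

```bash
mkdir -p pics; ls
python3 - <<'E'
from workcell import ctrl, get_image, calibration
import cv2
print(ctrl.get_obs())
for n in ("scene","top","wrist"):
    cv2.imwrite(f"pics/a_{n}.png",get_image(n)); c=calibration(n); print(n,c)
E
```

```text
pics
{'t': 0.0, 'qpos': array([ 1.26901074e+00,  4.23858811e-01,  1.63067874e+00,  8.19923574e-06,
        1.08860552e+00, -1.90168130e-02]), 'qvel': array([-0.00116724,  0.00090819,  0.00023006,  0.00064627,  0.00045088,
        0.00062473]), 'joint_torque': array([-7.45177331e-04, -5.44607449e+01, -2.73680323e+01,  6.44807867e-02,
        2.24716763e-02, -7.56231839e-05]), 'ee_pos': array([174.19293753, 599.62232829, 201.19493094]), 'orientation': array([ 0.2207586 ,  1.55963115, -0.22316757]), 'ft_force': array([ 1.40491603, -0.22118935,  0.01120191]), 'moment': array([-0.0104871 , -0.01640885,  0.00639931]), 'width': 87.7469973879438}
scene {'fx': 557.2051191810559, 'fy': 557.2051191810559, 'cx': 322.8999424618071, 'cy': 249.17489431572525, 'view': array([[ 8.55088074e-01, -5.17857846e-01, -2.54487091e-02,
        -4.27541203e+02],
       [ 2.77208912e-01,  4.15146611e-01,  8.66492072e-01,
        -2.87880125e+02],
       [-4.38154773e-01, -7.47981646e-01,  4.98541726e-01,
        -8.99198209e+02],
       [ 0.00000000e+00,  0.00000000e+00,  0.00000000e+00,
         1.00000000e+00
[... 224 characters left out ...]
-01, -7.83328697e-03,  1.59371400e-01,
        -5.71313228e+02],
       [-1.59390079e-01, -1.81716086e-03,  9.87214010e-01,
        -1.16762169e+03],
       [ 0.00000000e+00,  0.00000000e+00,  0.00000000e+00,
         1.00000000e+00]])}
wrist {'fx': 389.6275535367868, 'fy': 389.6275535367868, 'cx': 321.8004942459168, 'cy': 233.26223900309415, 'T_tool_cam': array([[-1.36398689e-04,  2.62657231e-01, -9.64889196e-01,
        -1.82726603e+02],
       [ 9.99999602e-01, -8.14993297e-04, -3.63215298e-04,
         1.50361371e-02],
       [-8.81779352e-04, -9.64888861e-01, -2.62657015e-01,
        -7.23170839e+01],
       [ 0.00000000e+00,  0.00000000e+00,  0.00000000e+00,
         1.00000000e+00]])}
```

View pics/a_scene.png

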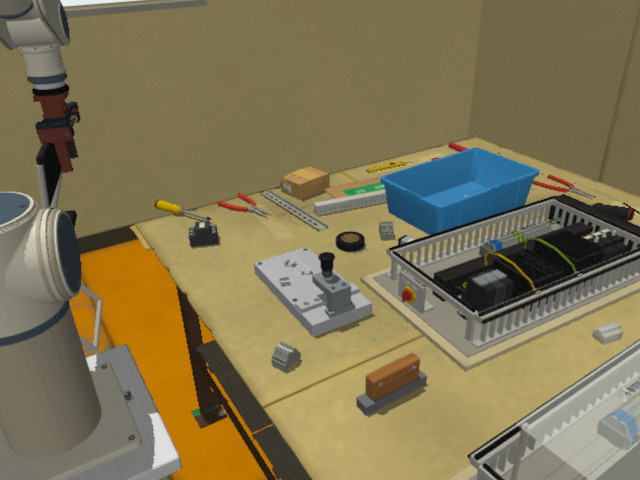

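View pics/a_top.png

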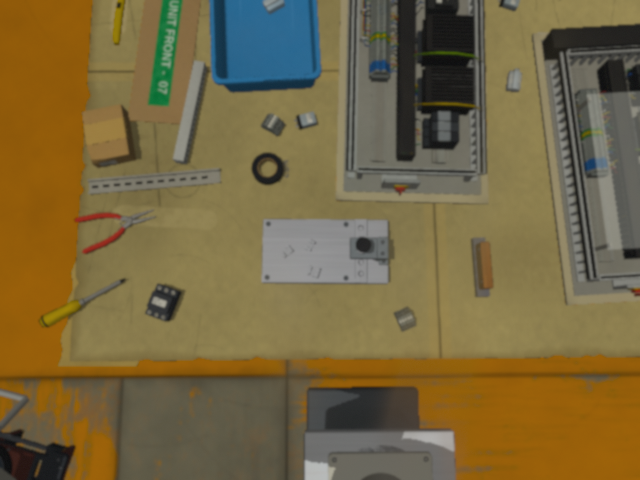

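View pics/a_wrist.png

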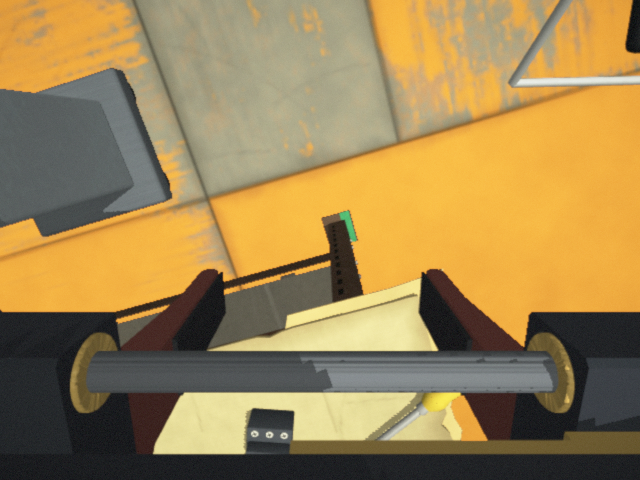

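```bash
cat > h.py <<'E'
import numpy as np, cv2
from scipy.spatial.transform import Rotation as R
from workcell import ctrl, get_image, calibration
def camT(n,obs=None):
    c=calibration(n)
    if n=="wrist":
        T=np.eye(4);T[:3,:3]=R.from_rotvec(obs["orientation"]).as_matrix();T[:3,3]=obs["ee_pos"]
        return c,T@c["T_tool_cam"]
    return c,np.linalg.inv(c["view"])
def ray(n,u,v,obs=None):
    c,T=camT(n,obs); d=np.array([(u-c["cx"])/c["fx"],-(v-c["cy"])/c["fy"],-1.])
    return T[:3,3],T[:3,:3]@d
def onz(n,u,v,z,obs=None):
    o,d=ray(n,u,v,obs); return (o+d*(z-o[2])/d[2])
def proj(n,p,obs=None):
    c,T=camT(n,obs); q=np.linalg.inv(T)@np.append(p,1); return np.array([c["cx"]-c["fx"]*q[0]/q[2],c["cy"]+c["fy"]*q[1]/q[2]])
E
python3 - <<'E'
import cv2
im=cv2.imread('pics/a_top.png')
cv2.imwrite('pics/b1.png',cv2.resize(im[205:300,250:410],None,fx=5,fy=5,interpolation=cv2.INTER_CUBIC))
cv2.imwrite('pics/b2.png',cv2.resize(im[225:310,430:530],None,fx=6,fy=6,interpolation=cv2.INTER_CUBIC))
im=cv2.imread('pics/a_scene.png')
cv2.imwrite('pics/b3.png',cv2.resize(im[235:425,245:445],None,fx=3,fy=3,interpolation=cv2.INTER_CUBIC))
E
```

```text
(no output)
```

View pics/b1.png

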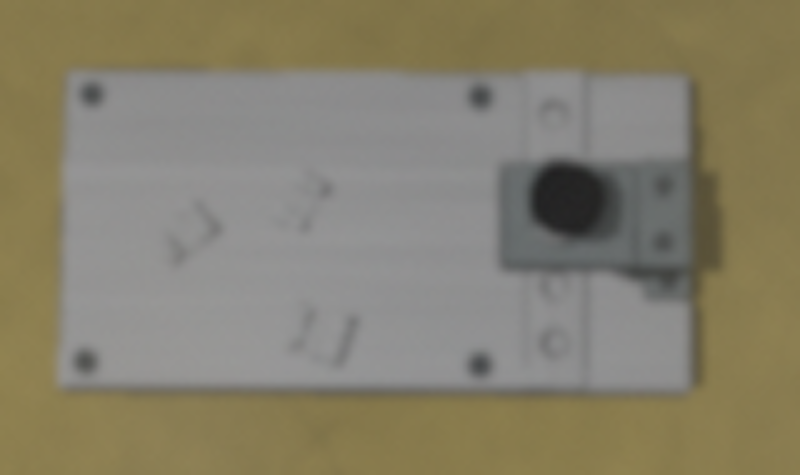

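View pics/b2.png

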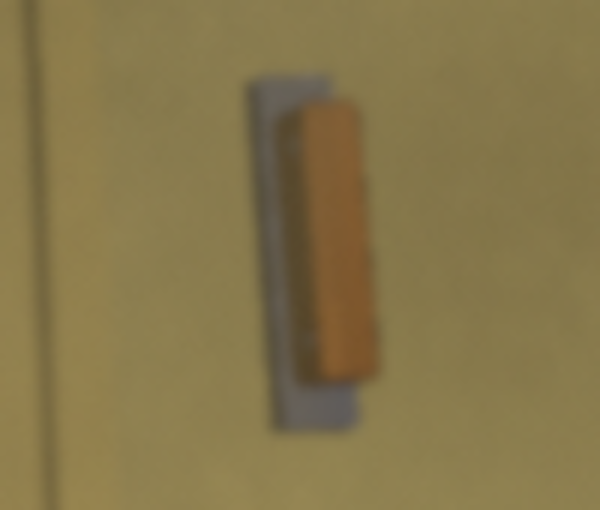

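View pics/b3.png

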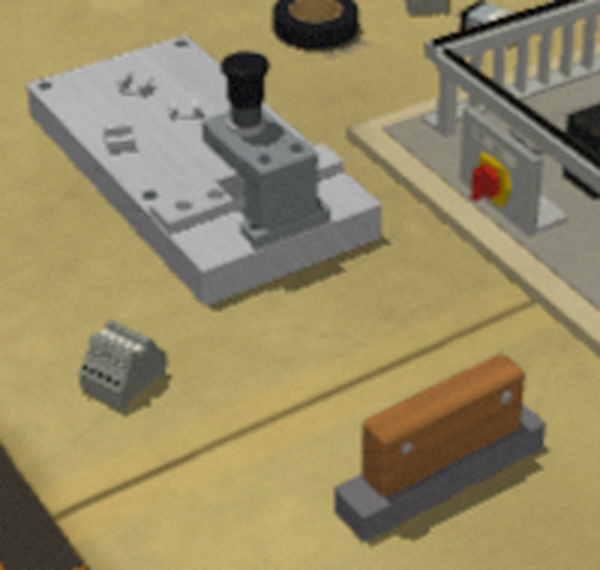

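Run:
```python
from h import *
np.set_printoptions(precision=1,suppress=True)
def b1(u,v,z): return onz("top",250+(u-2)/5,205+(v-2)/5,z)
def b2(u,v,z): return onz("top",430+(u-2.5)/6,225+(v-2.5)/6,z)
for p in [(65,70),(692,75),(692,390),(60,388)]: print("plate",b1(*p,30))
for p in [(190,232),(305,200),(325,335)]: print("chip",b1(*p,36))
for p in [(565,200)]: print("knob",b1(*p,134))
for p in [(303,100),(357,100),(378,378),(322,382)]: print("wood",b2(*p,64))
for p in [(250,78),(275,430),(357,430)]: print("foot",b2(*p,20))
for n,p in dict(cont=(164,302),tape=(268,168),term=(404,318)).items(): print(n,onz("top",*p,20))
print("bench edge",onz("top",300,360,0), "cam",ray("top",0,0)[0])
def b3(u,v): return 245+(u-1)/3,235+(v-1)/3
# knob top two views
def tri(a,b):
    (o1,d1),(o2,d2)=a,b
    A=np.stack([d1,-d2],1); s=np.linalg.lstsq(A,o2-o1,rcond=None)[0]; return o1+d1*s[0],o2+d2*s[1]
print(tri(ray("top",250+563/5,205+198/5),ray("scene",*b3(245,62))))
# wood top ends in scene
for p in [(363,430),(388,442),(523,377),(503,357)]: print("wood scene",onz("scene",*b3(*p),64))
for p in [(28,88),(185,38),(382,207),(205,275)]: print("plate scene",onz("scene",*b3(*p),30))
```

```text
plate [607.7 248.   30. ]
plate [603.3 -28.2  30. ]
plate [464.8 -24.8  30. ]
plate [467.7 248.6  30. ]
chip [534.6 192.2  36. ]
chip [548.2 142.2  36. ]
chip [489.3 133.7  36. ]
knob [533.6  34.9 134. ]
wood [ 548.6 -219.1   64. ]
wood [ 548.5 -238.2   64. ]
wood [ 450.2 -240.4   64. ]
wood [ 449.  -220.7   64. ]
foot [ 563.3 -212.    20. ]
foot [ 434.4 -214.9   20. ]
foot [ 434.2 -244.5   20. ]
cont [427.2 461.3  20. ]
tape [725.6 238.4  20. ]
term [388.9 -58.5  20. ]
bench edge [300.7 167.    0. ] cam [ 378.7  101.6 1244.1]
(array([534.1,  34.7, 131. ]), array([533.1,  35.2, 130.9]))
wood scene [ 442.2 -230.3   64. ]
wood scene [ 448.  -244.9   64. ]
wood scene [ 540.2 -243.7   64. ]
wood scene [ 541.6 -224.8   64. ]
plate scene [463.2 240.3  30. ]
plate scene [600.4 240.5  30. ]
plate scene [597.  -32.1  30. ]
plate scene [460.1 -30.9  30. ]
```

Run:
```python
from h import *
np.set_printoptions(precision=3,suppress=True)
o=ctrl.get_obs(); M=R.from_rotvec(o["orientation"]).as_matrix(); print(M, "yaw of tool y", np.arctan2(M[1,1],M[0,1]), "q1",o["qpos"][0])
```

```text
[[-0.     0.279  0.96 ]
 [-0.001  0.96  -0.279]
 [-1.    -0.001 -0.   ]] yaw of tool y 1.2880277311770683 q1 1.2690363024044242
```

move_arm(
  rows=[
    [50,-75,20,0.1,-1],
    [100,-150,20,0.2,-1],
    [150,-220,20,0.3,-1],
    [200,-290,20,0.3,-1],
    [250,-370,20,0.3,-1],
    [306,-450,20,0.3,-1],
    [306,-450,20,0.3,-1],
    [306,-450,20,0.3,-1],
    [306,-450,20,0.3,-1],
    [306,-450,20,0.3,-1],
    [306,-450,20,0.3,-1],
  ],
)

```text
t: 1.52
ee_pos: [479.7, 149.9, 221.1]
orientation: [-0.014, 1.572, 0.012]
ft_force: [-0.4, -0.1, -0.3]
width: 87.2
```

```bash
cat > snap.py <<'E'
import sys,pickle
from h import *
o=ctrl.get_obs(); im=get_image(sys.argv[1]); cv2.imwrite(f"pics/{sys.argv[2]}.png",im); pickle.dump(o,open(f"pics/{sys.argv[2]}.pkl","wb"))
print(o["t"],o["ee_pos"],o["ft_force"],o["width"],o["qpos"])
E
python3 snap.py wrist c
```

```text
1.525 [479.67951905 149.93894122 221.12142204] [-0.42823552 -0.06645369 -0.3402485 ] 87.17895639800656 [ 2.79786010e-01  2.19174154e-01  1.87783944e+00 -8.92087823e-04
  1.04570668e+00 -1.30707825e+00]
```

View pics/c.png

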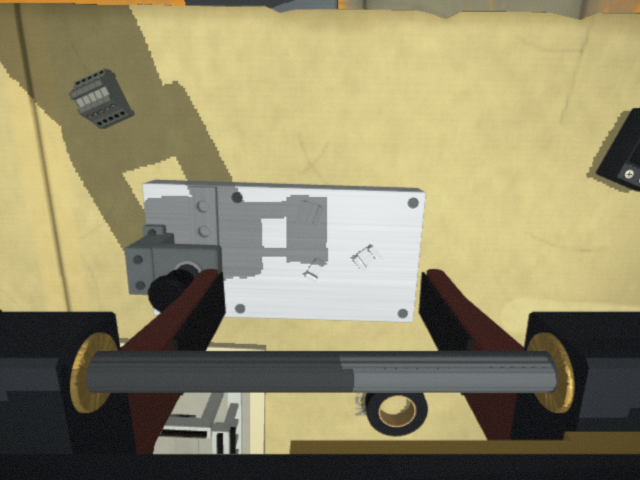

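Run:
```python
from h import *
import pickle
np.set_printoptions(precision=1,suppress=True)
o=pickle.load(open('pics/c.pkl','rb'))
f=lambda u,v,z: onz("wrist",u,v,z,o)
for p in [(144,186),(424,192),(414,321),(240,313)]: print("plate",f(*p,30))
for p in [(312,210),(312,268),(363,257)]: print("chip",f(*p,36))
for p in [(397,411)]: print("tape",f(*p,20))
im=cv2.imread('pics/c.png')
cv2.imwrite('pics/c2.png',cv2.resize(im[170:340,110:440],None,fx=2.4,fy=2.4,interpolation=cv2.INTER_CUBIC))
```

```text
plate [464.9 -21.5  30. ]
plate [465.9 248.6  30. ]
plate [603.5 249.8  30. ]
plate [597.5  65.9  30. ]
chip [484.3 140.7  36. ]
chip [543.6 141.3  36. ]
chip [531.1 191.9  36. ]
tape [724.6 241.9  20. ]
```

View pics/c2.png

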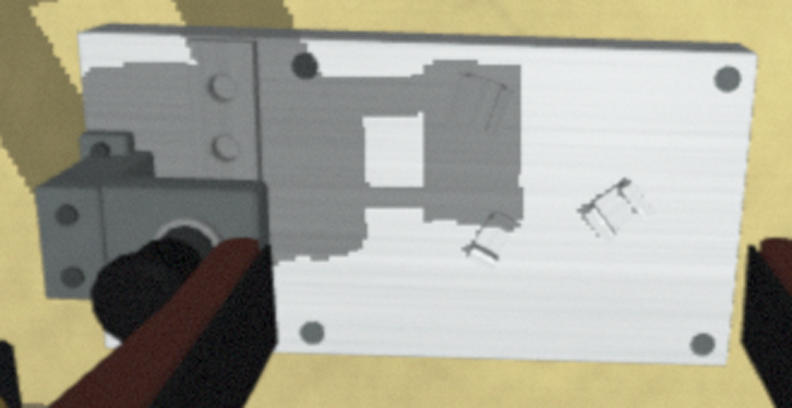

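move_arm(
  rows=[
    [0,-60,0,0,-1],
    [0,-120,0,0,-1],
    [0,-180,0,0,-1],
    [0,-240,0,0,-1],
    [0,-300,0,0,-1],
    [0,-360,0,0,-1],
    [0,-380,0,0,-1],
    [0,-380,0,0,-1],
    [0,-380,0,0,-1],
  ],
)

```text
t: 2.7
ee_pos: [479.5, -227.6, 221.0]
orientation: [-0.015, 1.572, 0.015]
ft_force: [-0.1, -0.1, -0.5]
width: 87.5
```

```bash
python3 snap.py wrist d
```

```text
2.7 [ 479.47690116 -227.60725926  220.96726852] [-0.13839391 -0.09040649 -0.49240871] 87.5065648152137 [-4.65080568e-01  2.62412996e-01  1.81983089e+00 -1.00312167e-03
  1.06044989e+00 -2.05482378e+00]
```

View pics/d.png

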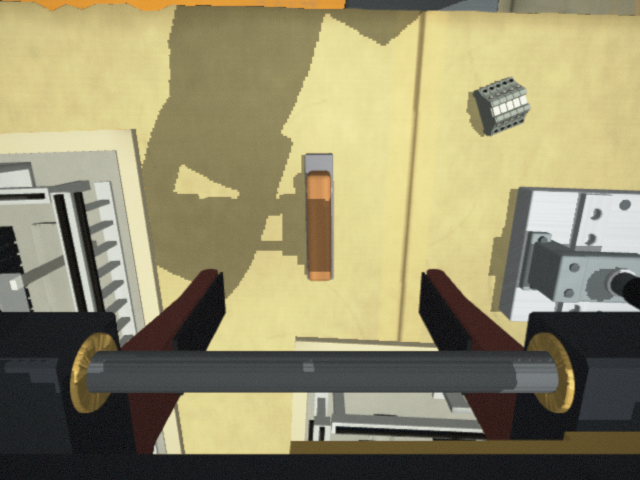

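Run:
```python
from h import *
import pickle
np.set_printoptions(precision=1,suppress=True)
o=pickle.load(open('pics/d.pkl','rb'))
f=lambda u,v,z: onz("wrist",u,v,z,o)
im=cv2.imread('pics/d.png')
hsv=cv2.cvtColor(im,cv2.COLOR_BGR2HSV)
m=cv2.inRange(hsv,(5,130,60),(16,255,255)); m[:, :280]=0; m[:,360:]=0; m[300:]=0; m[:150]=0
c=max(cv2.findContours(m,0,2)[0],key=cv2.contourArea); r=cv2.minAreaRect(c); print(cv2.boundingRect(c))
b=cv2.boxPoints(r); print(b)
for p in b: print(f(*p,64))
for p in [(306,153),(333,153)]: print("foot",f(*p,20))
cv2.imwrite('pics/d2.png',cv2.resize(im[145:290,270:370],None,fx=4,fy=4,interpolation=cv2.INTER_CUBIC))
```

```text
(307, 172, 24, 108)
[[307. 172.]
 [330. 172.]
 [330. 279.]
 [307. 279.]]
[ 444.7 -240.9   64. ]
[ 444.3 -221.    64. ]
[ 543.5 -218.4   64. ]
[ 543.9 -239.9   64. ]
foot [ 431.3 -243.6   20. ]
foot [ 430.8 -217.5   20. ]
```

View pics/d2.png

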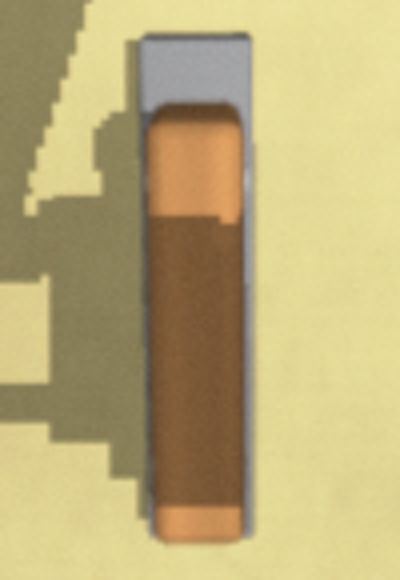

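move_arm(
  rows=[
    [17,-2.4,-50,0,-1],
    [17,-2.4,-105,0,-1],
    [17,-2.4,-150,0,-1],
    [17,-2.4,-180,0,-1],
    [17,-2.4,-194,0,-1],
    [17,-2.4,-194,0,-1],
    [17,-2.4,-194,0,1],
    [17,-2.4,-194,0,1],
    [17,-2.4,-194,0,1],
    [17,-2.4,-194,0,1],
    [17,-2.4,-194,0,1],
    [17,-2.4,-194,0,1],
  ],
)

```text
t: 4.25
ee_pos: [496.5, -230.0, 27.1]
orientation: [-0.016, 1.572, 0.015]
ft_force: [-0.4, 0.3, 0.4]
width: 31.2
```

move_arm(
  rows=[
    [0,0,0,0,1],
    [0,0,0,0,1],
    [0,0,0,0,1],
    [0,0,0,0,1],
  ],
)

```text
t: 4.75
ee_pos: [496.5, -230.0, 27.0]
orientation: [-0.016, 1.572, 0.015]
ft_force: [0.3, 0.3, 0.2]
width: 21.7
```

move_arm(
  rows=[
    [0,0,50,0,1],
    [-10,0,105,0,1],
    [-40,30,120,-0.15,1],
    [-67,80,120,-0.33,1],
    [-67,135,120,-0.51,1],
    [-67,190,120,-0.69,1],
    [-67,245,120,-0.87,1],
    [-67,300,120,-1.05,1],
    [-67,350,120,-1.23,1],
    [-67,394,120,-1.41,1],
    [-67,394,120,-1.6,1],
    [-67,394,120,-1.6,1],
  ],
)

```text
t: 6.25
ee_pos: [429.0, 165.0, 146.8]
orientation: [1.218, 1.205, -1.218]
ft_force: [-0.3, -0.6, -2.4]
width: 22.0
```

```bash
python3 snap.py top e; python3 snap.py scene e2
python3 - <<'E'
import cv2
from h import *
a=cv2.imread('pics/e.png')[200:300,240:400]; b=cv2.imread('pics/e2.png')[200:340,230:400]
cv2.imwrite('pics/e3.png',cv2.resize(a,None,fx=5,fy=5));cv2.imwrite('pics/e4.png',cv2.resize(b,None,fx=4,fy=4))
M=R.from_rotvec(ctrl.get_obs()["orientation"]).as_matrix(); print(np.arctan2(M[1,1],M[0,1]))
E
```

```text
6.25 [428.97745111 165.00153746 146.78576838] [-0.3171202  -0.60213272 -2.37423583] 21.98824170909244 [3.40267412e-01 2.64330604e-01 2.02906102e+00 1.91492145e-03
 8.48606982e-01 3.50826097e-01]
6.3 [429.02014021 164.54588492 146.79125601] [-0.81369982 -0.2171092  -1.33988778] 21.95593767610716 [3.39327188e-01 2.64173124e-01 2.02927503e+00 1.86692548e-03
 8.48599549e-01 3.54627354e-01]
-0.009303990817303548
```

View pics/e3.png

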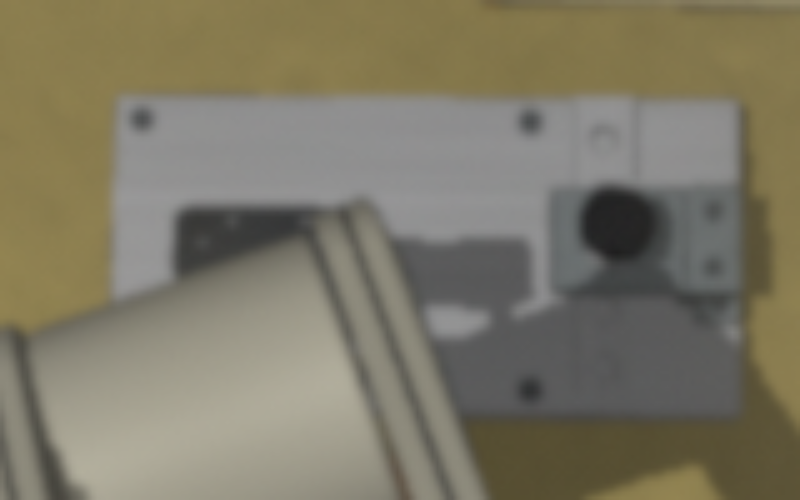

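View pics/e4.png

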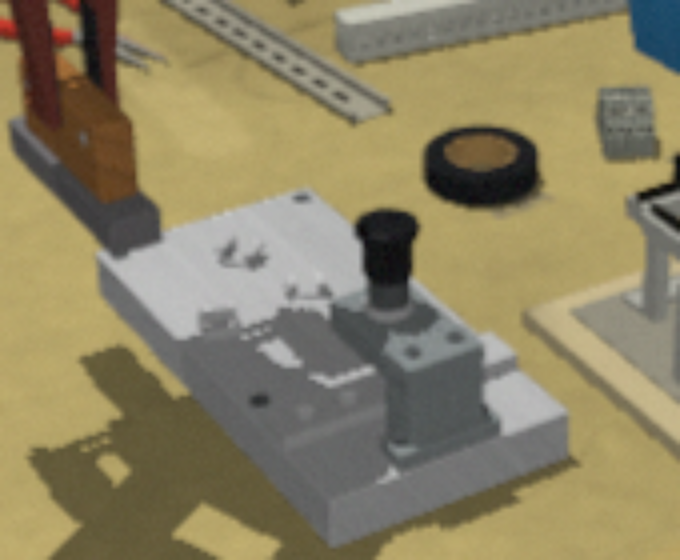

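move_arm(
  rows=[
    [0,0,-45,0,1],
    [0,0,-75,0,1],
    [0,0,-88.5,0,1],
    [0,0,-88.5,0,1],
    [10,0,-88.5,0,1],
    [20,0,-88.5,0,1],
    [32,0,-88.5,0,1],
    [44,0,-88.5,0,1],
    [56,0,-88.5,0,1],
    [68,0,-88.5,0,1],
    [80,0,-88.5,0,1],
  ],
)

```text
t: 7.72
ee_pos: [509.8, 164.2, 58.2]
orientation: [1.216, 1.206, -1.216]
ft_force: [-0.8, 0.6, -1.5]
width: 21.8
```

```bash
python3 snap.py scene f
python3 - <<'E'
import cv2
b=cv2.imread('pics/f.png')[200:340,230:400]
cv2.imwrite('pics/f4.png',cv2.resize(b,None,fx=4,fy=4))
E
```

```text
7.725 [509.77726193 164.20941217  58.20089001] [-0.8433612   0.62344215 -1.45184951] 21.755793712556518 [0.28852608 0.50867108 1.91295962 0.00215544 0.72076474 0.29629507]
```

View pics/f4.png

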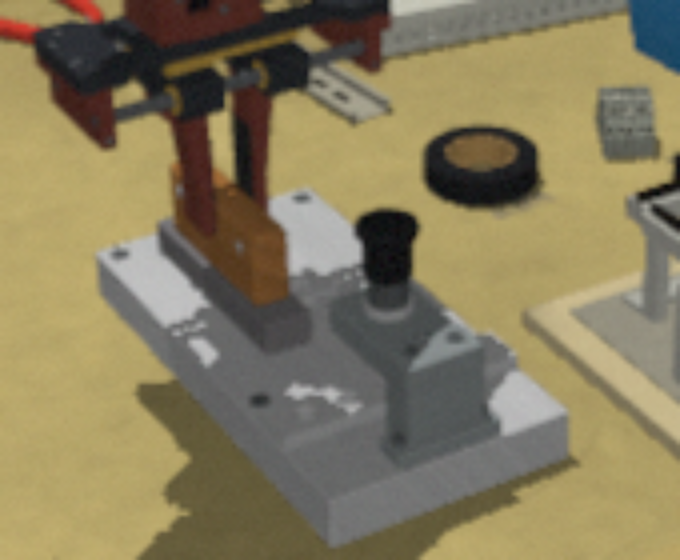

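move_arm(
  rows=[
    [10,0,0,0,1],
    [20,0,0,0,1],
    [30,0,0,0,1],
    [40,0,0,0,1],
    [50,0,0,0,1],
    [60,0,0,0,1],
    [68,0,0,0,1],
    [76,0,0,0,1],
    [84,0,0,0,1],
    [92,0,0,0,1],
    [100,0,0,0,1],
    [108,0,0,0,1],
  ],
)

```text
t: 9.28
ee_pos: [620.2, 164.5, 58.5]
orientation: [1.218, 1.205, -1.215]
ft_force: [0.1, -0.0, -1.6]
width: 21.7
```

move_arm(
  rows=[
    [4,0,0,0,1],
    [10,0,0,0,1],
    [14,0,0,0,1],
    [14,0,0,0,1],
  ],
)

```text
t: 9.78
ee_pos: [634.4, 164.5, 58.5]
orientation: [1.218, 1.205, -1.215]
ft_force: [-0.7, -0.1, -0.5]
width: 21.6
```

```bash
python3 snap.py scene g; python3 snap.py top g2;python3 - <<'E'
import cv2
b=cv2.imread('pics/g.png')[200:340,230:400]
cv2.imwrite('pics/g4.png',cv2.resize(b,None,fx=4,fy=4))
E
```

```text
9.775 [634.43482809 164.45997951  58.47405849] [-0.69735506 -0.14078631 -0.51339629] 21.647399186975882 [0.23478895 0.64207439 1.63776717 0.00181424 0.86023689 0.24317987]
9.825 [634.18291748 164.42263614  58.41260989] [ 0.08360993  0.52050973 -1.13391915] 21.511649558658085 [0.23482845 0.64196676 1.63818223 0.00179998 0.86020037 0.2431714 ]
```

View pics/g4.png

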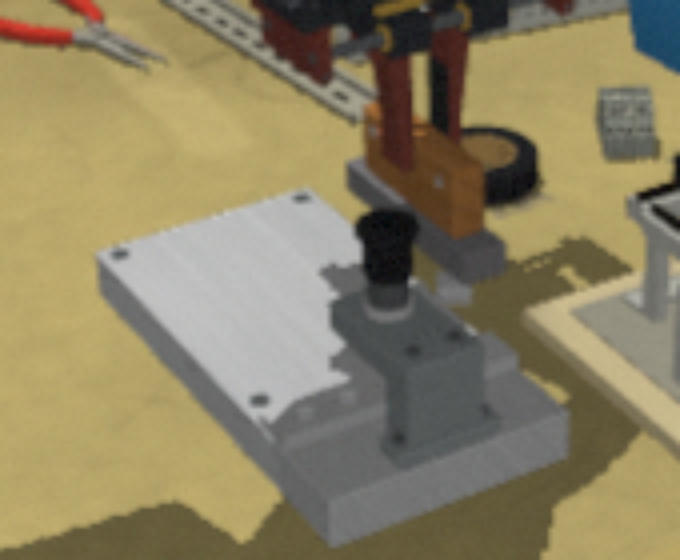

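View pics/g2.png

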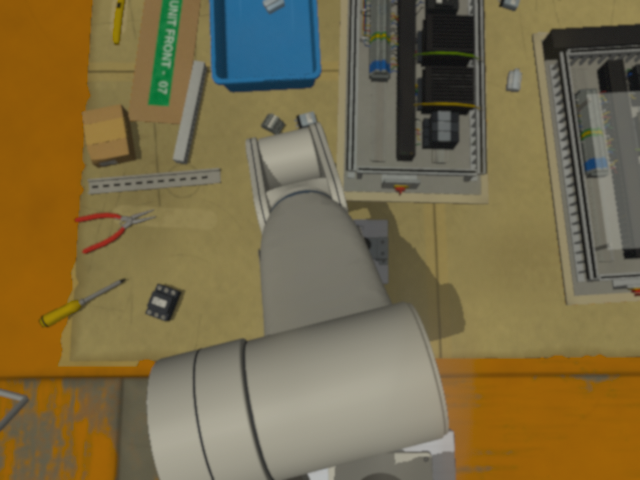

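move_arm(
  rows=[
    [0,0,50,0,1],
    [0,0,105,0,1],
    [-10,-20,140,0,1],
    [-30,-70,140,0,1],
    [-50,-125,140,0,1],
    [-70,-180,140,0,1],
    [-90,-235,140,0,1],
    [-115,-290,140,0,1],
    [-135,-345,140,0,1],
    [-144,-394,140,0,1],
    [-144,-394,100,0,1],
    [-144,-394,50,0,1],
  ],
)

```text
t: 11.38
ee_pos: [490.6, -230.9, 108.7]
orientation: [1.219, 1.201, -1.215]
ft_force: [0.5, -0.2, -2.7]
width: 22.1
```

```bash
python3 snap.py scene k; python3 snap.py top k2;python3 - <<'E'
import cv2
b=cv2.imread('pics/k.png')
cv2.imwrite('pics/k4.png',cv2.resize(b[200:450,230:480],None,fx=2.4,fy=2.4))
cv2.imwrite('pics/k5.png',cv2.resize(cv2.imread('pics/k2.png')[160:300,250:400],None,fx=4,fy=4))
E
```

```text
11.375 [ 490.64543675 -230.941242    108.6608337 ] [ 0.5079355  -0.20749096 -2.7144596 ] 22.05580066859657 [-0.46296377  0.43207404  1.88053922  0.00244083  0.82532768 -0.45332794]
11.425 [ 486.21786306 -228.36453887  101.98384403] [-2.03247274  1.36149869 -5.79440699] 21.805976047079202 [-0.46233595  0.44084573  1.88697688  0.00241249  0.82129994 -0.45332237]
```

View pics/k4.png

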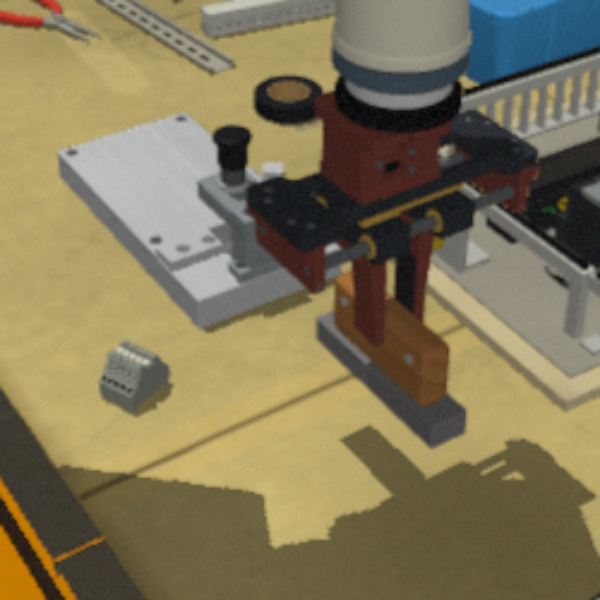

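View pics/k5.png

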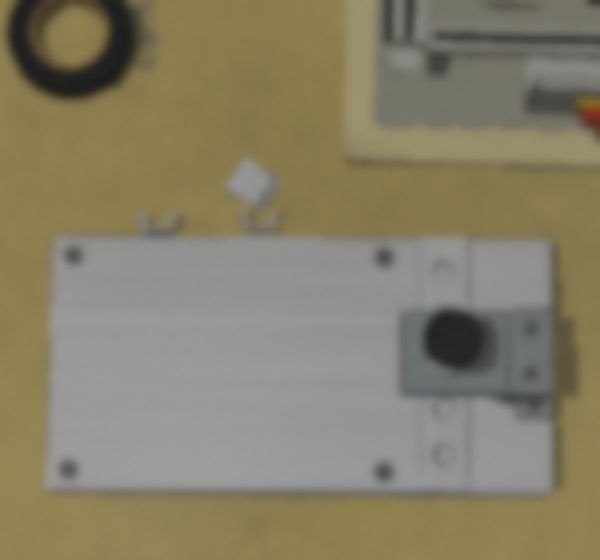

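```bash
python3 -c "
from h import *
get_image('top');o=ctrl.get_obs();print(o['ee_pos'],o['ft_force'],o['t'])"
```

```text
[ 487.92779173 -228.60681183  106.70921373] [ 0.39221536 -0.22216767 -2.09516928] 11.525
```

move_arm(
  rows=[
    [0,0,-40,0,1],
    [0,0,-65,0,1],
    [0,0,-75,0,1],
    [0,0,-78,0,1],
    [0,0,-78,0,1],
    [0,0,-78,0,1],
  ],
)

```text
t: 12.28
ee_pos: [488.7, -228.9, 29.8]
orientation: [1.217, 1.209, -1.217]
ft_force: [0.1, 0.5, -2.2]
width: 21.9
```

move_arm(
  rows=[
    [0,0,-1.5,0,1],
    [0,0,-2.3,0,1],
    [0,0,-2.6,0,1],
    [0,0,-2.6,0,1],
  ],
)

```text
t: 12.78
ee_pos: [488.6, -229.0, 27.1]
orientation: [1.217, 1.209, -1.217]
ft_force: [0.0, -0.2, -2.3]
width: 22.0
```

move_arm(
  rows=[
    [0,0,-0.5,0,1],
    [0,0,-0.8,0,1],
    [0,0,-0.8,0,1],
  ],
)

```text
t: 13.15
ee_pos: [488.7, -228.9, 27.0]
orientation: [1.217, 1.209, -1.217]
ft_force: [-2.9, 1.3, 7.1]
width: 21.7
```

Contact (about 9 N down). Release and lift.

move_arm(
  rows=[
    [0,0,0,0,-1],
    [0,0,0,0,-1],
    [0,0,0,0,-1],
    [0,0,0,0,-1],
    [0,0,0,0,-1],
    [0,0,0,0,-1],
    [0,0,20,0,-1],
    [0,0,60,0,-1],
    [0,0,120,0,-1],
    [0,20,160,0,-1],
    [0,20,170,0,-1],
    [0,20,170,0,-1],
  ],
)

```text
t: 14.65
ee_pos: [488.7, -209.1, 197.0]
orientation: [1.217, 1.209, -1.216]
ft_force: [-0.9, -1.0, -0.7]
width: 87.7
```

```bash
python3 snap.py scene m
python3 - <<'E'
import cv2
b=cv2.imread('pics/m.png')
cv2.imwrite('pics/m4.png',cv2.resize(b[200:450,230:480],None,fx=2.4,fy=2.4))
E
```

```text
14.65 [ 488.69270646 -209.08523656  196.98969721] [-0.875034   -1.01385532 -0.74594676] 87.68541023585622 [-0.42774346  0.29445067  1.83823876  0.00203951  1.01216791 -0.41962503]
```

View pics/m4.png

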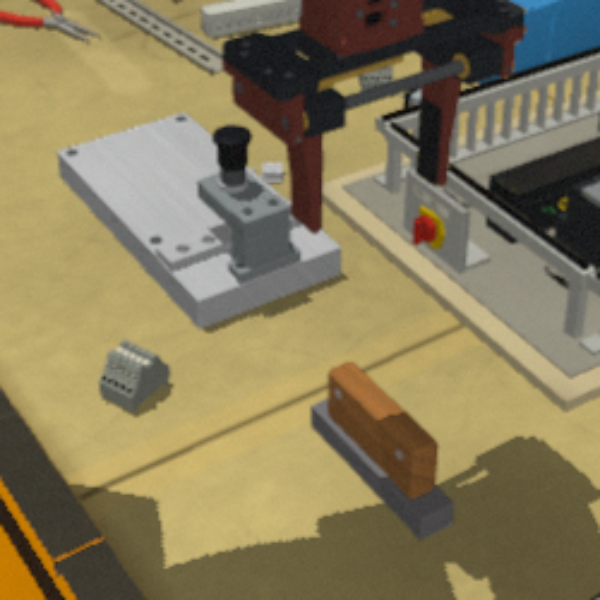

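move_arm(
  rows=[
    [10,55,5,0,-1],
    [20,110,5,0,-1],
    [30,165,5,0,-1],
    [40,220,5,0,-1],
    [44.5,243,5,0,-1],
    [44.5,243,5,0,-1],
    [44.5,243,5,0,-1],
  ],
)

```text
t: 15.58
ee_pos: [531.9, 33.2, 199.6]
orientation: [1.216, 1.212, -1.22]
ft_force: [-0.1, -0.5, -0.4]
width: 87.4
```

```bash
python3 snap.py wrist n
```

```text
15.575 [531.85852801  33.23245635 199.63991607] [-0.12472298 -0.4977509  -0.37417005] 87.42151512379392 [0.03785528 0.29454105 1.83096757 0.004185   1.02245765 0.04541462]
```

View pics/n.png

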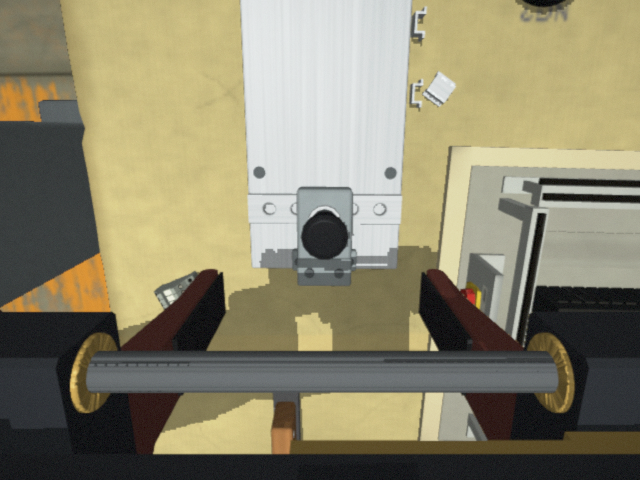

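Run:
```python
from h import *
import pickle
o=pickle.load(open('pics/n.pkl','rb'))
im=cv2.imread('pics/n.png')
g=cv2.cvtColor(im,cv2.COLOR_BGR2GRAY); m=cv2.inRange(g,0,45); m[:200]=0;m[275:]=0;m[:,:280]=0;m[:,370:]=0
c=max(cv2.findContours(m,0,2)[0],key=cv2.contourArea); (u,v),r=cv2.minEnclosingCircle(c); print(u,v,r,cv2.boundingRect(c))
print(onz("wrist",u,v,134,o), onz("wrist",325,234,134,o)); print(proj("wrist",np.array([533.5,33.5,134]),o))
```

```text
324.0 234.7553253173828 23.776451110839844 (302, 211, 46, 48)
[532.36268351  36.70743168 134.        ] [533.02736004  37.21995947 134.        ]
[325.75028124 239.40877411]
```

move_arm(
  rows=[
    [1.2,1.8,-50,0,-1],
    [1.2,1.8,-85,0,-1],
    [1.2,1.8,-103.3,0,-1],
    [1.2,1.8,-103.3,0,-1],
    [1.2,1.8,-103.3,0,1],
    [1.2,1.8,-103.3,0,1],
    [1.2,1.8,-103.3,0,1],
    [1.2,1.8,-103.3,0,1],
    [1.2,1.8,-103.3,0,1],
    [1.2,1.8,-103.3,0,1],
    [1.2,1.8,-103.3,0,1],
    [1.2,1.8,-103.3,0,1],
  ],
)

```text
t: 17.12
ee_pos: [532.8, 34.8, 96.6]
orientation: [1.216, 1.212, -1.22]
ft_force: [-3.2, 0.6, 3.8]
width: 30.2
```

move_arm(
  rows=[
    [0,0,0,0,1],
    [0,0,0,0,1],
    [0,0,0,0,1],
    [0,0,0,0,1],
  ],
)

```text
t: 17.62
ee_pos: [532.8, 34.8, 96.7]
orientation: [1.216, 1.212, -1.22]
ft_force: [-1.6, -0.1, 2.8]
width: 29.9
```

```bash
python3 snap.py scene p
python3 - <<'E'
import cv2
b=cv2.imread('pics/p.png')
cv2.imwrite('pics/p4.png',cv2.resize(b[210:330,270:400],None,fx=5,fy=5,interpolation=cv2.INTER_CUBIC))
E
```

```text
17.625 [532.7973815   34.8324883   96.66633782] [-1.63475285 -0.11961318  2.81347292] 29.92225548385288 [0.040678   0.44502152 1.89734002 0.00518869 0.80582871 0.04756619]
```

View pics/p4.png

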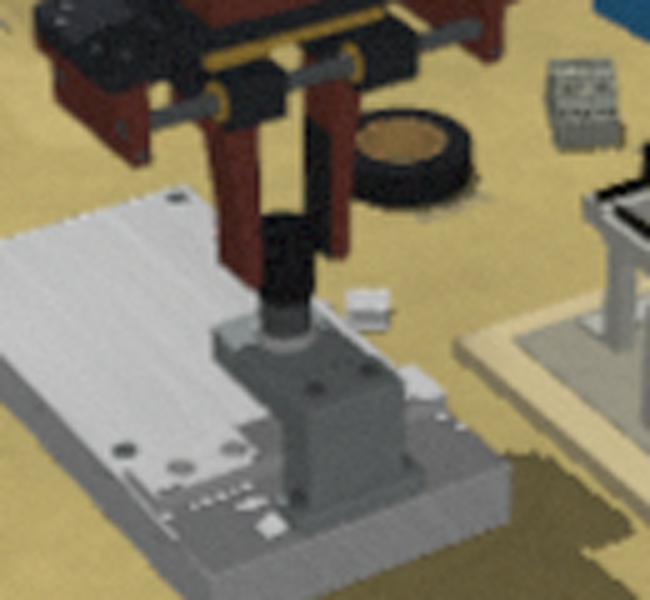

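Run:
```python
from h import *
for p in [(548,35,97),(518,35,97),(533,35,97),(533,35,103),(533,35,134),(533,35,88)]:
    u=proj("scene",np.array(p,float)); print(p,(u-[270,210])*5)
```

```text
(548, 35, 97) [315.50910093 289.12152783]
(518, 35, 97) [251.3791231  311.21881442]
(533, 35, 97) [283.63387418 300.10478472]
(533, 35, 103) [283.30146054 287.30856507]
(533, 35, 134) [281.55498153 220.07808237]
(533, 35, 88) [284.12915059 319.1703858 ]
```

move_arm(
  rows=[
    [0,0,0,0,0],
    [0,0,0,0,0],
    [0,0,0,0,0],
    [0,0,-2,0,0],
    [0,0,-4,0,0],
    [0,0,-4,0,0],
    [0,0,-4,0,1],
    [0,0,-4,0,1],
    [0,0,-4,0,1],
    [0,0,-4,0,1],
    [0,0,-4,0,1],
    [0,0,-4,0,1],
  ],
)

```text
t: 19.18
ee_pos: [532.8, 34.8, 92.7]
orientation: [1.216, 1.212, -1.22]
ft_force: [-1.7, -0.1, 0.5]
width: 30.0
```

move_arm(
  rows=[
    [0,0,0,0,1],
    [0,0,0,0,1],
    [0,0,0,0,1],
  ],
)

```text
t: 19.55
ee_pos: [532.7, 34.8, 92.7]
orientation: [1.216, 1.212, -1.22]
ft_force: [-0.3, -0.5, 0.7]
width: 30.3
```

move_arm(
  rows=[
    [0,0,2,0,1],
    [0,0,4,0,1],
    [0,0,6,0,1],
    [0,0,6,0,1],
  ],
)

```text
t: 20.05
ee_pos: [532.7, 34.8, 98.7]
orientation: [1.216, 1.212, -1.22]
ft_force: [1.7, 0.4, -7.5]
width: 30.2
```

```bash
python3 snap.py scene q; python3 snap.py wrist q2
python3 - <<'E'
import cv2
b=cv2.imread('pics/q.png')
cv2.imwrite('pics/q4.png',cv2.resize(b[210:330,270:400],None,fx=5,fy=5,interpolation=cv2.INTER_CUBIC))
E
```

```text
20.05 [532.71261778  34.84184625  98.68655484] [ 1.70691164  0.37689859 -7.48475774] 30.204818319671755 [0.04068101 0.44172642 1.89647732 0.00521423 0.81011493 0.04758974]
20.1 [532.69626547  34.82891052  98.63312644] [ 1.36645853  0.11870277 -6.85941281] 30.24767564256689 [0.04065428 0.44180207 1.8965212  0.00522307 0.81002211 0.04759157]
```

View pics/q4.png

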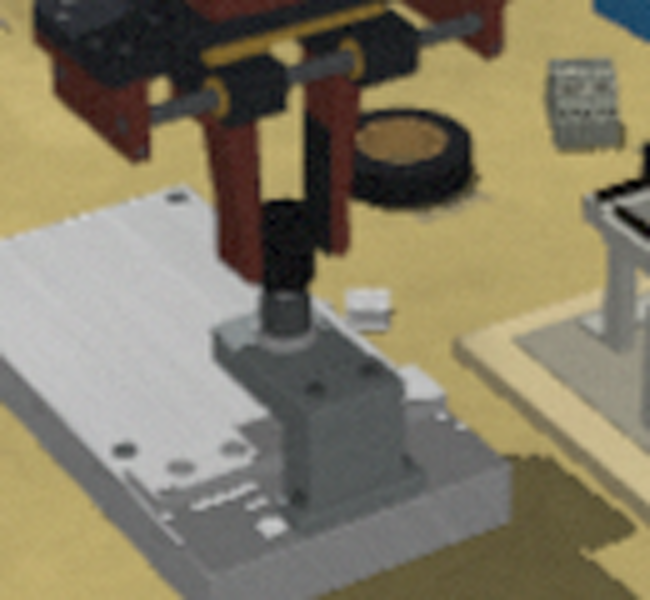

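View pics/q2.png

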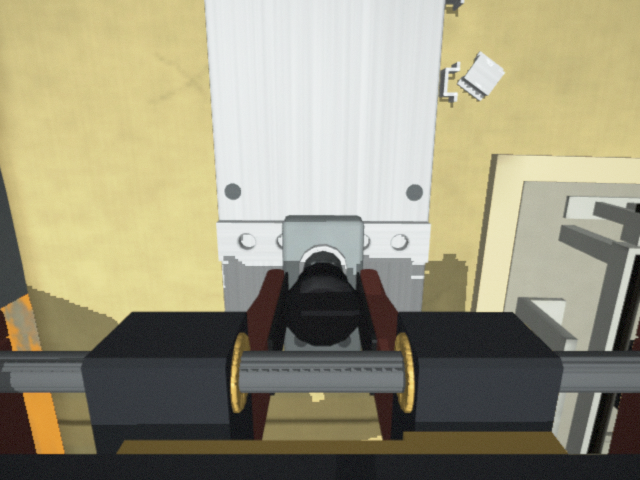

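move_arm(
  rows=[
    [0,0,2,0,1],
    [0,0,4,0,1],
    [0,0,6,0,1],
    [0,0,8,0,1],
    [0,0,10,0,1],
    [0,0,11,0,1],
    [0,0,11.5,0,1],
    [0,0,11.5,0,1],
  ],
)

```text
t: 21.15
ee_pos: [532.6, 34.8, 110.1]
orientation: [1.216, 1.212, -1.22]
ft_force: [2.9, 0.5, -10.6]
width: 30.1
```

move_arm(
  rows=[
    [0,0,0.5,0,1],
    [0,0,0.8,0,1],
    [0,0,0.8,0,1],
  ],
)

```text
t: 21.52
ee_pos: [532.6, 34.8, 110.8]
orientation: [1.216, 1.212, -1.221]
ft_force: [2.4, 0.8, -12.2]
width: 30.0
```

move_arm(
  rows=[
    [0,0,0.4,0,1],
    [0,0,0.5,0,1],
    [0,0,0.5,0,1],
    [0,0,0.5,0,1],
  ],
)

```text
t: 22.02
ee_pos: [532.6, 34.8, 110.9]
orientation: [1.216, 1.212, -1.221]
ft_force: [5.2, 0.0, -17.4]
width: 29.9
```

```bash
python3 snap.py scene r; python3 snap.py top r2; python3 snap.py wrist r3
python3 - <<'E'
import cv2
b=cv2.imread('pics/r.png')
cv2.imwrite('pics/r4.png',cv2.resize(b[210:330,270:400],None,fx=5,fy=5,interpolation=cv2.INTER_CUBIC))
E
```

```text
22.025 [532.58323147  34.82851004 110.9120221 ] [ 5.18197389e+00  4.95456777e-03 -1.73663056e+01] 29.94893051067385 [0.04066875 0.42232798 1.89038524 0.00508452 0.83595863 0.04776189]
22.075 [532.58882336  34.83616909 110.90747584] [  4.59510857   0.61498355 -16.85418122] 29.871951452456273 [0.04067468 0.42233642 1.89038525 0.00510203 0.83593541 0.04777065]
22.125 [532.60711088  34.79157586 110.91954729] [ 4.04520828e+00  3.96390675e-04 -1.76671866e+01] 30.20633777937422 [0.04059993 0.42232287 1.89036917 0.00507994 0.83593157 0.04780941]
```

View pics/r4.png

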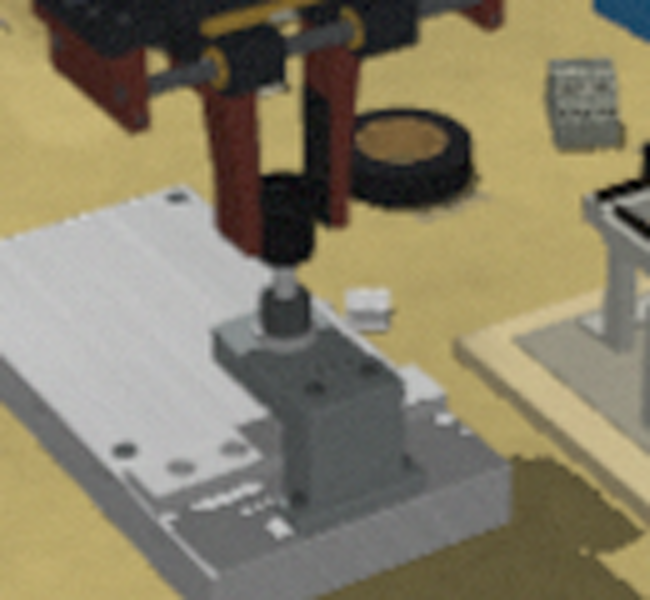

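View pics/r.png

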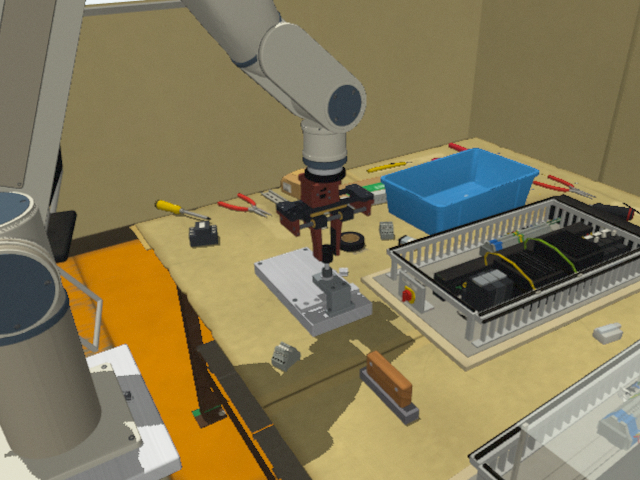

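View pics/r2.png

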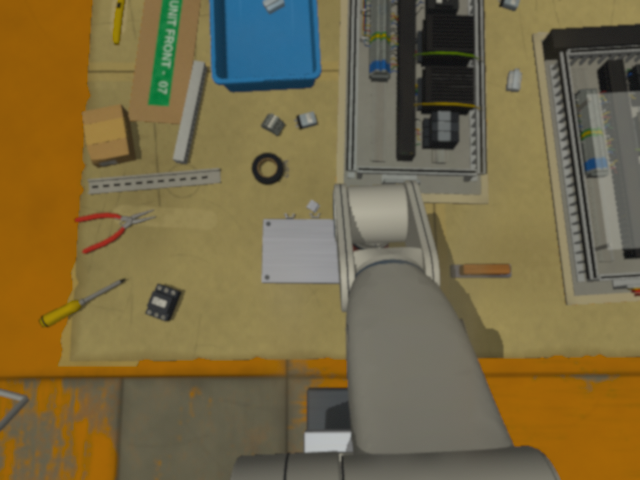

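```bash
python3 -c "
from workcell import ctrl
o=ctrl.get_obs();print(o['t'],o['ee_pos'],o['ft_force'],o['width']);ctrl.close_job()"
```

```text
22.175 [532.60205735  34.83823533 110.92193397] [  5.45862694  -0.02928702 -16.37618046] 30.151425661631134
the job is handed in; nothing more can be done
```

I handed the job in at 22.2 s with the plunger held fully up.

- **Wiping:** I gripped the scraper by its wooden grip and swept all three offcuts off the far edge of the plate in one pass. The camera shows them lying on the bench and the plate clear.
- **Scraper:** I stood it upright on the bench at about x 489, y -229 mm and let it go. It is still standing.
- **Plunger:** I gripped the knob and raised it about 18 mm. The downward force on the tool grew with the spring from about 7 N to 12 N. It then jumped to about 17 N with almost no further travel, so the knob is against its stop. It stayed there without slipping through the last readings, with the gripper still closed on it.
- **Contactor and tape roll:** Both are where they started in the last pictures.

**One check disagreed:** the finger opening on the knob reads about 30 mm, where I expected 25 mm for the knob body. I think the pads are holding the 32 mm rim. I lowered the grip 4 mm and tried again, and the opening read the same. The grip held under the full pull.

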